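# Take the sample bottle out of the divided carton for check-weighing

## Task

Lift the one slim-necked bottle out of its cell in the sloping divided carton, past the dividers, and stand it upright in the middle of the round pan of the bench scale. Set it down gently and let go of it.

Things in the scene. Friction and masses are not known exactly. Their poses are not given: they have to be found in the camera images.
- bottle: Amber glass bottle, 145 mm tall, 0.2-0.34 kg, the only one with a neck: body 58 mm across up to 82 mm, neck 26 mm, gilt cap 32 mm across from 117 to 145 mm. Origin: centre of its underside, z along its axis to the cap. Starts in a back-row cell of the carton, tilted as it is, body against the cell's near wall, midway between side dividers. Jars nearby have wide lids, no neck, at most 100 mm tall.
- carton: Cardboard, fixed, mouth tilted 25 deg to its -x side (robot). Outside 214 (x) by 318 (y) by 145 mm along the cell axis, walls 5 mm. 2 rows of 3 cells along y, each 100 mm square; dividers 4 mm, as high as the walls; the bottle's cap stands 5 mm proud, lift it 150 mm along its axis to clear. Frame level (not tilted), origin on the table under the floor's centre. Top back edge 240 mm above the table.
- scale_pan (a point): Centre of the top face of the bench scale's round aluminium pan, 140 mm across, level, 55 mm above the table, z up. Under it a white housing, 210 by 170 mm and 45 mm high, fixed. Loose gilt canisters 46 mm tall stand around the scale, clear of the pan.

How it is judged:
By the outcome, as a careful person would: the job done as asked, in the order asked, and still so for the second after the job is handed in, with the robot touching nothing.
It also fails if it takes over 43 s, if anything falls off the work surface, if the arm or the gripper's body presses on something with over 40 N, if the wrist force passes 120 N, or if a joint passes its speed limit or range.

## Robot

A 6-joint arm with a two-finger parallel gripper is mounted at the origin on the work surface. World frame = base frame: x ahead of the robot, y to its left, z up, the work surface at z = 0. Lengths are in m, angles in rad, forces in N, time in s.
With the tool pointing down it reaches from about 0.275 to 0.825 m from the base axis. Payload 4.9 kg.
Tool frame: the origin (TCP) lies midway between the tips of the shut fingers; the grasp point (between the pads) lies 19 mm behind it (bot.grip_depth is the distance from the TCP to the grasp point, in m); z points along the fingers, y is the line along which they close (so a half turn about z gives the same grasp; the last joint's range is limited). The gripper opens to 85 mm and grips with 20 to 120 N. Pads are 22 mm wide; open, the fingers measure 114 mm over their backs; the gripper's body (76 mm by 85 mm) begins 54 mm behind the grasp point. The pads swing forward as they close: fully open they stand 13 mm farther back than shut.
Start: joints at [1.052, 0.326, -0.193, 1.052, 0, 1.437], TCP at [0.206, 0.51, 0.231] pointing down, gripper open.
Joint ranges: [-2.65, 2.65], [-0.97, 1.79], [-1.3, 1.35], [-1.93, 2.1], [-1.47, 1.37], [-3.14, 3.14]. Speed limits (rad/s): [2.57, 2.57, 3.14, 3.14, 3.14, 3.14].

## Interface

Orientations are given as a unit quaternion [w, x, y, z].
In Python, from cell import bot gives the robot as it stands. Calls block until the motion is done:
- bot.move_pose(position, orientation): joint-space move of the TCP to a pose.
- bot.move_linear(position, speed=0.15, rotation=None, until_force=None): straight line of the TCP; rotation=None keeps the orientation; speed is the mean speed in m/s. With until_force (N) it stops when the force on the tool has changed by that much, and returns True; else False.
- bot.goto_joints(angles): joint-space move.
- bot.set_gripper(opening, grasp_force=None): opening from 0.0 (shut) to 1.0 (fully open); grasp_force is the grip in N (None keeps the last); returns when the fingers have stopped.
- bot.wait(seconds).
- bot.solve_ik(position, orientation): joint angles nearest the present ones, or None.
- bot.camera(name): name is "scene" or "top"; returns the picture (400x640x3 uint8, red, green, blue); there is no depth.
- bot.calibration(name): a dict with "mtx" (3x3 intrinsics, pixels), "extrinsics" (4x4, takes a point from world to camera coordinates). Camera axes: x right, y down, z forward; pixel columns grow to the right and rows downward; lengths in m; the calibration is good to about 2 mm. A picture is of the moment at which its call begins. calibration takes no time and is no camera call.
A pose or a line that the arm cannot do raises bot.PlanningError and nothing moves.
- bot.close_job(): hands the job in; it is judged then, once.
Trained networks look in the newest picture that a camera, given by its name, has taken for a name from the list of things; names that differ only in an ending like _2 or _b are one class to them, and where a whole thing is asked for, a point or a joint stands for the part that bears it (a point fixed in the world has none). Each returns a list of dicts, best first, with "confidence" (0 to 1); they miss things now and then, are a little off and sometimes report something else, mostly with a low value. They report only what shows in the picture. A call takes as long as a camera call.
- bot.search_frame(camera, thing): "bbox" ([left, top, width, height] in pixels, round what is visible of it).
Readings, each from a call of its own:
- bot.read_clock(): time.
- bot.read_joint_positions(): joint angles.
- bot.read_joint_vel(): joint speeds.
- bot.read_joint_efforts(): joint torques, N m.
- bot.read_position(): TCP position.
- bot.read_tool_rot(): TCP orientation.
- bot.read_ft_force(): force on the tool from outside, world axes, zero at the start.
- bot.read_moment(): the same for the moment, N m.
- bot.read_gripper_width(): opening from 0.0 (shut) to 1.0 (fully open).
- bot.read_finger_force(): force on a finger pad.
Only numpy, scipy, OpenCV 4.12 (cv2) and the standard library are available. Lean on these libraries where they do the work, as an engineer would, in place of code of your own. Each camera call takes 0.05 s, during which the arm holds its last target. There are 200 camera calls.

## Working session

There is one attempt and no reset: what is moved stays moved. The work goes in short steps, each a Python script; the robot and the scene stay as the last script left them, time stands still between calls to the robot, and variables do not carry over. Pictures are saved under pics/ and viewed, at most 10 in all, crops included, and the job is handed in when it is done.

```bash
mkdir -p pics; python3 - <<'E'
from cell import bot
import cv2, numpy as np
for c in ("scene","top"):
    im=bot.camera(c); cv2.imwrite(f"pics/{c}0.png",im[:,:,::-1])
    for t in ("bottle","carton","scale_pan"):
        try: print(c,t,[(d["bbox"],round(d["confidence"],2)) for d in bot.search_frame(c,t)][:3])
        except Exception as e: print(c,t,e)
    k=bot.calibration(c); print(np.round(k["mtx"],1).tolist(),np.round(k["extrinsics"],4).tolist())
E
```

```text
scene bottle [([324.5, 195.5, 38.8, 36.5], 0.61)]
scene carton [([276.8, 163.3, 244.4, 213.8], 0.74)]
scene scale_pan [([126.3, 109.2, 125.5, 118.7], 0.91)]
[[370.5, 0.0, 321.6], [0.0, 370.5, 197.5], [0.0, 0.0, 1.0]] [[0.5092, -0.8607, -0.0013, -0.2922], [-0.8266, -0.4886, -0.2794, 0.5004], [0.2398, 0.1433, -0.9602, 0.6593], [0.0, 0.0, 0.0, 1.0]]
top bottle [([341.1, 188.0, 35.8, 50.0], 0.79)]
top carton [([315.7, 162.0, 228.0, 151.7], 0.75)]
top scale_pan [([119.2, 159.2, 124.0, 129.0], 0.89)]
[[386.5, 0.0, 321.1], [0.0, 386.5, 195.1], [0.0, 0.0, 1.0]] [[0.1195, -0.9928, -0.0062, -0.0571], [-0.9728, -0.1159, -0.2008, 0.5899], [0.1987, 0.03, -0.9796, 0.6984], [0.0, 0.0, 0.0, 1.0]]
```

View pics/scene0.png

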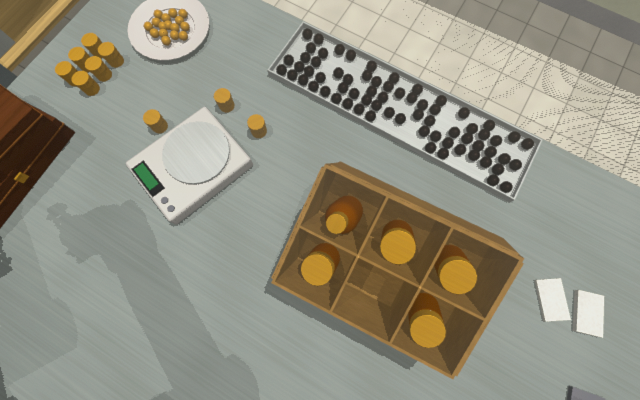

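View pics/top0.png

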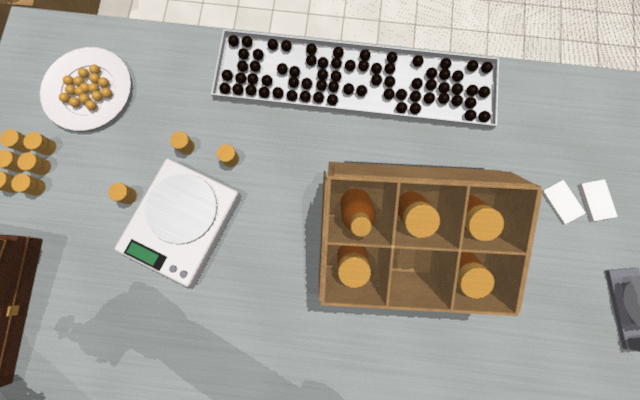

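The bottle is in the back-left cell: the cap is at about (336,223) in scene and (360,225) in top. The pan centre is at about (196,152) in scene and (181,208) in top. Next I'll fit the carton's mouth and the pan, then check the overlay.

```bash
cat > h.py <<'E'
from cell import bot
import cv2, numpy as np
from scipy.optimize import least_squares
from scipy.spatial.transform import Rotation as Ro
K={c:bot.calibration(c) for c in("scene","top")}
def proj(c,P):
    q=np.atleast_2d(P)@K[c]["extrinsics"][:3,:3].T+K[c]["extrinsics"][:3,3]
    q=q@np.array(K[c]["mtx"]).T
    return q[:,:2]/q[:,2:]
def plane(c,uv,z):
    E=np.array(K[c]["extrinsics"]); R=E[:3,:3].T; o=-R@E[:3,3]
    d=R@np.linalg.solve(np.array(K[c]["mtx"]),[*uv,1]); return o+d*(z-o[2])/d[2]
def frame(yaw): # columns u (back, up), y, a (cell axis)
    return (Ro.from_euler("z",yaw)*Ro.from_euler("y",-25,degrees=True)).as_matrix()
ZM=0.240-0.107*np.sin(np.radians(25))
def mouth(p,q): # mouth-plane coords -> world
    return np.array([p[0],p[1],ZM])+np.atleast_2d(q)@frame(p[2]).T
C=np.array([[.107,.159,0],[.107,-.159,0],[-.107,-.159,0],[-.107,.159,0]])
E
cat > fit.py <<'E'
from h import *
obs={"scene":[(325,170),(521,262),(453,376),(273,282)],"top":[(329,179),(540,187),(519,314),(321,303)]}
f=lambda p:np.concatenate([(proj(c,mouth(p,C))-obs[c]).ravel() for c in obs])
r=least_squares(f,[.5,-.1,0],loss="soft_l1"); p=r.x; print(p,np.round(f(p),1))
for c,uv in(("scene",(196,152)),("top",(181,208))): print(c,plane(c,uv,.055))
pan=(plane("scene",(196,152),.055)+plane("top",(181,208),.055))/2
th=np.linspace(0,2*np.pi,60)[:,None]; circ=np.hstack([np.cos(th),np.sin(th),0*th])
tiles=[]
for c,(x0,y0),(px,py) in(("scene",(265,155),(115,105)),("top",(310,150),(110,150))):
    im=cv2.imread(f"pics/{c}0.png"); S=3
    big=cv2.resize(im,None,fx=S,fy=S,interpolation=cv2.INTER_CUBIC)
    def line(P,col,cl=True): cv2.polylines(big,[np.int32(np.round((proj(c,P)+.5)*S*8))],cl,col,1,cv2.LINE_AA,3)
    line(mouth(p,C),(0,255,0))
    line(mouth(p,np.array([.031,.104,.005])+.016*circ),(255,0,255))
    line(mouth(p,np.array([.031,.104,-.058])+.029*circ),(255,255,0))
    line(pan+.07*circ,(0,0,255)); 
    a=big[y0*S:,x0*S:][:225*S,:262*S]; a=cv2.resize(a,(400,300*225*262//(262*225)))
    b=big[py*S:,px*S:][:100*S,:133*S]
    tiles.append(np.hstack([cv2.resize(a,(400,300)),cv2.resize(b,(400,300))]))
cv2.imwrite("pics/ov0.png",np.vstack(tiles))
E
python3 fit.py
```

```text
[ 0.50032979 -0.1638684   0.06710468] [-0.2 -6.3  2.8 -4.7  0.2  2.3 -1.5  0.6 -1.1 -3.1  1.6 -0.5 -1.   1.9
  0.4  2. ]
scene [0.53520775 0.28241292 0.055     ]
top [0.53527479 0.28380645 0.055     ]
```

View pics/ov0.png

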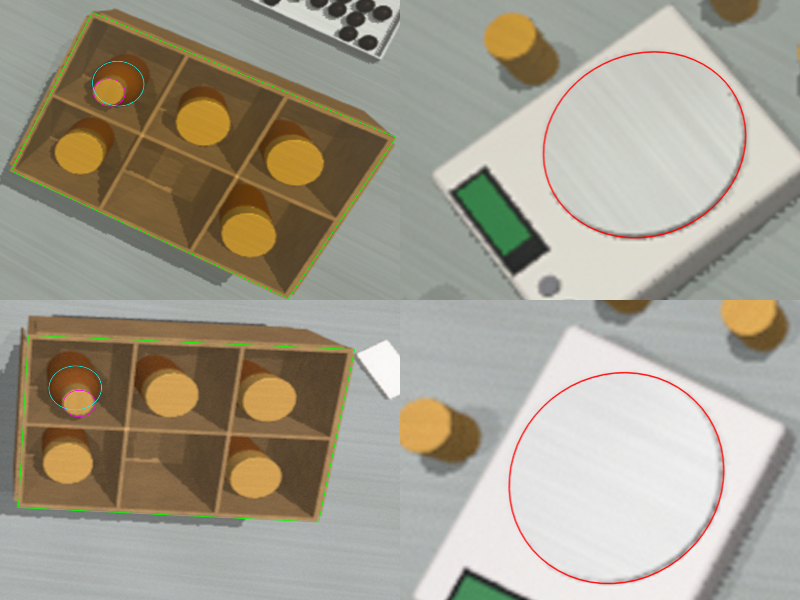

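The overlay shows the carton, the cap and the pan all fitting within about a pixel. Next is a reachability check, then approach and grasp.

```bash
cat >> h.py <<'E'
p=np.array([0.50033,-0.16387,0.06710]); pan=np.array([.5352,.2831,.055]); TB=.109 # TCP height on bottle
F=frame(p[2]); cap=mouth(p,[.031,.104,0])[0]-.140*F[:,2]   # bottle underside
def quat(y,z):
    M=np.column_stack([np.cross(y,z),y,z]); x,yy,zz,w=Ro.from_matrix(M).as_quat(); return [w,x,yy,zz]
at=lambda h:cap+h*F[:,2]   # point on bottle axis
E
python3 - <<'E'
from h import *
print(cap,at(TB))
for s in(1,-1):
    q=quat(s*F[:,1],-F[:,2])
    for h in(TB+.09,TB,TB+.165): 
        j=bot.solve_ik(at(h),q); print(s,h,None if j is None else np.round(j,2))
    for yaw in (0,.5,1.0,-.5):
        q=quat(s*np.array([-np.sin(yaw),np.cos(yaw),0]),np.array([0,0,-1.]))
        j=bot.solve_ik(pan+[0,0,TB+.1],q); print(s,"pan",yaw,None if j is None else np.round(j,2))
E
```

```text
[ 0.58042256 -0.05425314  0.08099792] [ 0.53446084 -0.05734181  0.17978547]
1 0.199 [-0.38 -0.09 -0.69  0.57  0.18 -0.41]
1 0.109 [-0.34  0.08 -0.76  0.32  0.17 -0.37]
1 0.274 [-0.42 -0.2  -0.61  0.77  0.2  -0.45]
1 pan 0 [0.36 0.41 0.02 1.18 0.   0.36]
1 pan 0.5 [ 0.36  0.41  0.02  1.18  0.   -0.14]
1 pan 1.0 [ 0.36  0.41  0.02  1.18  0.   -0.64]
1 pan -0.5 [0.36 0.41 0.02 1.18 0.   0.86]
-1 0.199 [-0.38 -0.09 -0.69  0.57  0.18  2.73]
-1 0.109 [-0.34  0.08 -0.76  0.32  0.17  2.77]
-1 0.274 [-0.42 -0.2  -0.61  0.77  0.2   2.69]
-1 pan 0 [ 0.36  0.41  0.02  1.18  0.   -2.78]
-1 pan 0.5 [0.36 0.41 0.02 1.18 0.   3.01]
-1 pan 1.0 [0.36 0.41 0.02 1.18 0.   2.51]
-1 pan -0.5 [ 0.36  0.41  0.02  1.18  0.   -2.28]
```

```bash
python3 - <<'E'
from h import *
q=quat(F[:,1],-F[:,2])
bot.set_gripper(.62,70)
bot.move_pose(at(TB+.09),q)
cv2.imwrite("pics/pre.png",np.vstack([bot.camera(c)[100:360,200:600,::-1] for c in("scene","top")]))
hit=bot.move_linear(at(TB),.08,until_force=8)
print(hit,bot.read_position()-at(TB),bot.read_gripper_width(),bot.read_clock())
if not hit:
    bot.set_gripper(0,70)
    print(bot.read_gripper_width()*85,bot.read_finger_force(),bot.read_ft_force(),bot.read_clock())
    cv2.imwrite("pics/grasp.png",np.vstack([bot.camera(c)[100:360,200:600,::-1] for c in("scene","top")]))
E
```

```text
False [ 0.00024639 -0.00011059  0.00052242] 0.6195220402333069 4.475
30.7893681933696 68.70866060256958 [-3.85620421  1.37739115  5.30198951] 4.8
```

View pics/grasp.png

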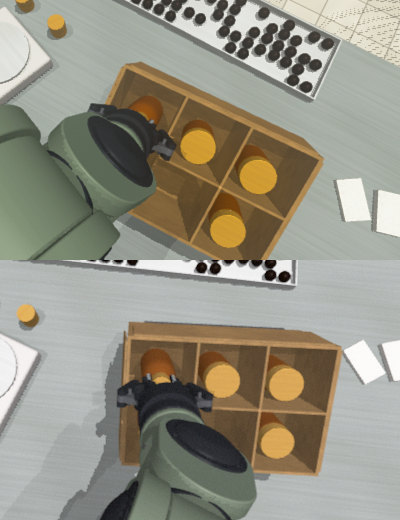

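The fingers hold the cap: the opening is 31 mm and the finger force 69 N. Now I'll lift along the cell axis, drifting slightly off the divider.

```bash
python3 - <<'E'
from h import *
hit=bot.move_linear(at(TB+.02)+.004*F[:,0],.05,until_force=25)
print(hit,bot.read_ft_force(),bot.read_gripper_width()*85)
if not hit:
    hit=bot.move_linear(at(TB+.17)+.008*F[:,0],.1,until_force=15)
    print(hit,bot.read_position(),bot.read_ft_force(),bot.read_gripper_width()*85,bot.read_clock())
cv2.imwrite("pics/lift.png",np.vstack([bot.camera(c)[100:360,200:600,::-1] for c in("scene","top")]))
E
```

```text
False [-0.08090486  0.84619704 -2.71235445] 30.349891173088697
False [ 0.46979626 -0.06153794  0.33656252] [ 0.53261543  0.02430087 -2.41472134] 30.275704753233676 7.1083
```

View pics/lift.png

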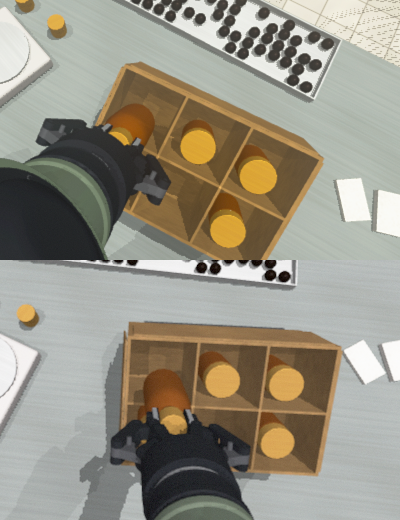

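The bottle is clear of the dividers. Next: raise it, turn it upright and carry it over the pan.

```bash
python3 - <<'E'
from h import *
x=bot.read_position()
bot.move_linear([x[0],x[1],.40],.15)
q=quat(np.array([-np.sin(.3),np.cos(.3),0]),np.array([0,0,-1.]))
bot.move_linear([pan[0],pan[1],.055+TB+.10],.15,rotation=q)
bot.wait(.3)
ims=[]
th=np.linspace(0,2*np.pi,60)[:,None]; circ=np.hstack([np.cos(th),np.sin(th),0*th])
t=bot.read_position()
for c in("scene","top"):
    im=np.ascontiguousarray(bot.camera(c)[:,:,::-1])
    print([(d["bbox"],round(d["confidence"],2)) for d in bot.search_frame(c,"bottle")][:2])
    im=cv2.resize(im,None,fx=2,fy=2)
    for h in(0,.082): cv2.polylines(im,[np.int32(2*proj(c,np.array([t[0],t[1],t[2]-TB+h])+.029*circ))],True,(0,255,0),1)
    ims.append(im[120:420,120:640])
cv2.imwrite("pics/over.png",np.vstack(ims))
print(t,bot.read_ft_force(),bot.read_moment(),bot.read_gripper_width()*85,bot.read_clock())
E
```

```text
[([130.0, 86.0, 64.3, 60.2], 0.68)]
[([106.8, 170.5, 70.6, 44.8], 0.9), ([315.7, 161.9, 225.4, 154.7], 0.28)]
[0.53519742 0.28298545 0.26412414] [-0.62677309 -0.37814589 -3.42987142] [ 0.00069474 -0.02547178  0.00113945] 30.49211238648825 10.9333
```

View pics/over.png

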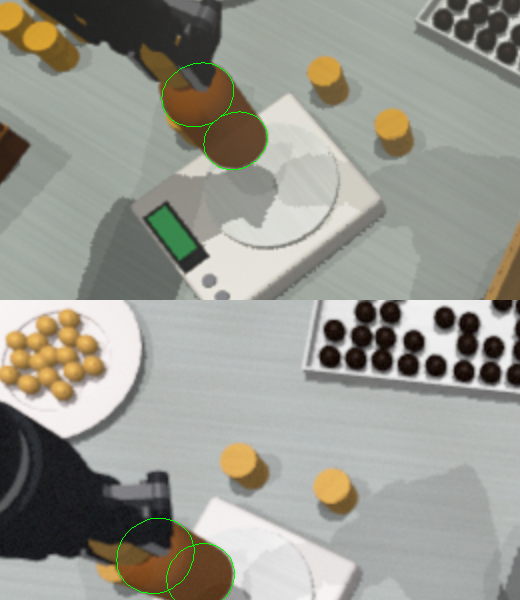

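The bottle hangs upright and matches the predicted outline. I'll lower it until it touches, release and retreat.

```bash
python3 - <<'E'
from h import *
z=.055+TB
bot.move_linear([pan[0],pan[1],z+.015],.08)
hit=bot.move_linear([pan[0],pan[1],z-.012],.015,until_force=2.5)
t=bot.read_position(); print(hit,t[2]-z,bot.read_ft_force(),bot.read_clock())
if hit:
    w=bot.read_gripper_width()
    bot.set_gripper(w+.08); bot.wait(.2); bot.set_gripper(.9); bot.wait(.2)
    print(bot.read_ft_force())
    bot.move_linear([t[0],t[1],t[2]+.12],.1)
    bot.goto_joints([1.052,0.326,-0.193,1.052,0,1.437])
    ims=[]
    th=np.linspace(0,2*np.pi,60)[:,None]; circ=np.hstack([np.cos(th),np.sin(th),0*th])
    for c in("scene","top"):
        im=cv2.resize(np.ascontiguousarray(bot.camera(c)[:,:,::-1]),None,fx=2,fy=2)
        for h,r in((0,.029),(.145,.016),(0,.07)): cv2.polylines(im,[np.int32(2*proj(c,pan+[0,0,h]+r*circ))],True,(0,255,0),1)
        ims.append(im[140:440,120:640])
    cv2.imwrite("pics/done.png",np.vstack(ims))
    print(bot.read_clock())
E
```

```text
True -0.0009617098482105069 [0.74667981 0.54969725 5.86123758] 13.225
[0.43771682 0.03400409 0.27775857]
17.2917
```

View pics/done.png

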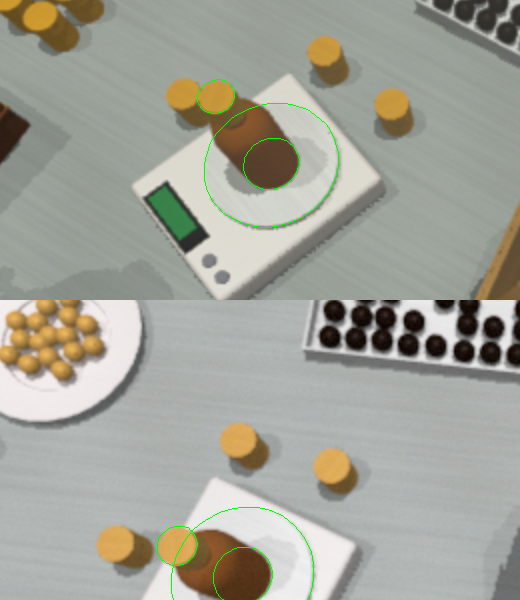

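The bottle stands upright in the middle of the pan. Its cap and base match the predicted outlines, and the robot is clear.

```bash
python3 -c "
from cell import bot
print(bot.close_job())"
```

```text
the job is handed in; nothing more can be done
None
```

The bottle is out of the carton, standing upright in the middle of the scale pan and released; I handed the job in at about 17 s on the robot's clock.

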